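# Rebuild the pump's inlet filter and put its spanner away

### The job

Rebuild the solvent filter on the rod of the green stand: the steel support plate goes on first, then the clean white filter element, then the blue cap, each right way up, flat on the one below. Also put the red-handled spanner back into its own cut-out in the foam tray, lying flat on the bottom of it. Leave the brown used element where it lies.

Things in the scene. Friction and masses are not known exactly. Their poses are not given: they have to be found in the camera images.
- plate: Dark steel-grey ring with eight black spokes, the support plate: 58 mm outer diameter, 20 mm bore, 12 mm high, about 180 g. Loose, lies flat on the bench; origin at the centre of its underside, z along its axis upwards. Keep it this way up; any yaw will do.
- element: White ribbed ring, the clean filter element: 52 mm outer diameter, 20 mm bore, 20 mm high, about 60 g. Loose, lies flat on the bench; origin at the centre of its underside, z along its axis upwards. Keep it this way up; any yaw will do.
- cap: Blue ribbed ring, the cap: 46 mm outer diameter, 20 mm bore, 16 mm high, about 50 g. Loose, lies flat on the bench; origin at the centre of its underside, z along its axis upwards. Keep it this way up; any yaw will do.
- used: Brown ribbed ring, the used filter element, same size as the white one (52 mm across, 20 mm bore, 20 mm high). To be left alone. Origin at the centre of its underside.
- spanner: Loose spanner lying flat, 125 mm long, 120 g: red handle 70 mm long, 14 wide, 18 thick; steel forked head 32 mm wide, 30 long, 8 thick; at the other end a steel eye 16 mm wide, 8 thick. Origin: centre of the handle's underside, within 10 mm of the centre of mass; x along it to the forked head (tip at x=65 mm, eye end at x=-60 mm), z up.
- stand: Filter stand, fixed: green round foot of 76 mm diameter and 12 mm height, with an upright steel rod of 12 mm diameter in its centre, which ends 76 mm above the bench and tapers to 6 mm over its last 10 mm. Origin on the rod's axis at bench height, z up.
- tray: Fixed grey foam slab, 170 x 100 x 12 mm, with one open spanner-shaped cut-out 8 mm deep, floor yellow, 4 mm above the bench (grey shapes at the corners: flush decor). Origin: centre, at bench height; x along the cut-out to its wide end. The spanner belongs with origin over origin, x along x, 4 mm play. Cut-out 24 mm wide from x=-68 to 30, 42 mm wide from x=30 to 71 mm.

How it is judged:
By the outcome, as a careful person would: the job done as asked, in the order asked, and still so for the second after the job is handed in, with the robot touching nothing.
It also fails if it takes over 112 s, if anything falls off the work surface, if the arm or the gripper's body presses on something with over 40 N, if the wrist force passes 120 N, or if a joint passes its speed limit or range.

### The arm

A 6-joint arm with a two-finger parallel gripper is mounted at the origin on the work surface. World frame = base frame: x ahead of the robot, y to its left, z up, the work surface at z = 0. Lengths are in m, angles in rad, forces in N, time in s.
With the tool pointing down it reaches from about 0.3 to 0.775 m from the base axis. Payload 14.6 kg.
Tool frame: the origin (TCP) lies midway between the tips of the shut fingers; the grasp point (between the pads) lies 19 mm behind it (ctrl.grip_depth is the distance from the TCP to the grasp point, in m); z points along the fingers, x is the direction in which the jaws open and shut, and the axes are right-handed (so a half turn about z gives the same grasp; the last joint's range is limited). The gripper opens to 94 mm and grips with 3 to 60 N. Pads are 16 mm wide; open, the fingers measure 119 mm over their backs; the gripper's body (75 mm by 177 mm) begins 78 mm behind the grasp point.
Start: joints at [1.19, 0.3, 1.521, -0, 1.321, -0.067], TCP at [0.17, 0.523, 0.205] pointing down, gripper open.
Joint ranges: [-3.03, 3.03], [-0.79, 2.21], [0.23, 2.52], [-1.04, 4.18], [0, 3.07], [-2.55, 2.55]. Speed limits (rad/s): [2.22, 2.22, 2.57, 3.14, 3.14, 3.14].

### API

Orientations are given as [roll, pitch, yaw] about the fixed x, y, z axes, in that order (R = Rz(yaw) Ry(pitch) Rx(roll)).
In Python, from station import ctrl gives the robot as it stands.
- The arm moves only by the tool play_rows, never from a script. Its argument "steps" is a list that holds one entry, the list of rows, each a list of 7 numbers: the shift along the tool's x, y, z in cm, then the turn, a rotation vector about the tool's x, y, z in rad, then the opening, from 0 (shut) to 1 (fully open). In form: [[[x, y, z, ax, ay, az, hand], ...]]. A call has 1 to 20 rows; each row is the pose to reach, as a shift and turn from the pose measured when the call began, along the tool's axes at that moment; what a row does not reach only later rows make up. A row lasts 1/12 s, in which the tool goes at most 41.7 mm and 7.16 degrees, less where a joint would pass 70% of its speed; a pose out of reach is approached as far as the arm can. A call with a gripper value outside its range is refused whole. The fingers move at their own pace and stop on an object; "force" is the grip in N (left out, the last holds). Time passes only in rows, so rows that repeat a pose let the fingers close. It gives the time, the measured TCP pose, the force and the opening at its end, in the units of the state.
- ctrl.get_obs(): the state, without advancing time (a new reading comes with each control period).
- ctrl.camera(name): name is "side" or "top" or "wrist"; returns a dict with "frame" (480x640x3 uint8, blue, green, red), "fovy" (degrees; the focal length in pixels is half the picture's height over the tangent of half this angle, whatever the lens; pixels are square), "cx", "cy" (the principal point, pixels), "world_to_cam" (4x4, takes a point from world to camera coordinates). Camera axes: x right, y up, looking along -z (the intrinsics and any distortion apply to the point x, -y, -z); pixel columns grow to the right and rows downward; lengths in m; the calibration is good to about 2 mm. A picture is of the moment at which its call begins. There is no depth.
- ctrl.hand_in(): hands the job in, once; it reports no verdict.
The state is a dict: "time_s": time; "qpos": joint angles; "joint_vel": joint speeds; "tau": joint torques, N m; "ee_pos": TCP position; "eef_rot": TCP orientation; "force": force on the tool from outside, world axes, zero at the start; "moment": the same for the moment, N m; "grip_width": finger opening in m.
Only numpy, scipy, OpenCV 4.12 (cv2) and the standard library are available. Lean on these libraries where they do the work, as an engineer would, in place of code of your own. Each camera call takes 0.05 s, during which the arm holds its last target. There are 200 camera calls.

## Working session

There is one attempt and no reset: what is moved stays moved. The work goes in short steps, Python scripts to look and compute and a tool call to move; the robot and the scene stay as the last step left them, time stands still between calls to the robot, and variables do not carry over. Pictures are saved under pics/ and viewed, about 12 in all and at most 16, crops included, and the job is handed in when it is done.

Besides the shell and the picture viewer there is one more tool, called after "Call:" as name(argument=value, ...) on one line, values as JSON. play_rows: Moves the arm, as the interface text tells. Its arguments: {"type":"object","properties":{"steps":{"type":"array"},"force":{"type":"number"}},"required":["steps"]}

```bash
ls; mkdir -p pics; python3 - <<'E'
from station import ctrl
import cv2
o=ctrl.get_obs();print(o)
for n in("top","side","wrist"):
    c=ctrl.camera(n);cv2.imwrite(f"pics/{n}0.png",c["frame"]);print(n,{k:v for k,v in c.items() if k!="frame"})
E
```

```text
pics
{'time_s': 0.0, 'qpos': array([ 1.19042014e+00,  3.00477250e-01,  1.52159137e+00, -2.96150624e-05,
        1.32067248e+00, -6.65749772e-02]), 'joint_vel': array([ 6.04804988e-04, -2.62639007e-04,  3.65900578e-04,  4.52991681e-05,
        2.12892244e-04, -2.07393128e-03]), 'tau': array([-6.79278546e-04, -5.31802046e+01, -3.52741206e+01,  7.08357012e-02,
        2.42969021e-02, -9.86493046e-05]), 'ee_pos': array([0.16967215, 0.52290025, 0.2048786 ]), 'eef_rot': array([-3.14154487e+00,  1.14781468e-03,  1.25700249e+00]), 'force': array([ 0.01284697,  0.42916181, -0.33946751]), 'moment': array([-0.03950599,  0.02153713,  0.03950282]), 'grip_width': 0.09404758170532408}
top {'fovy': 57.13243701323703, 'cx': 316.67687512019614, 'cy': 241.10796026912345, 'world_to_cam': array([[-0.02306159, -0.99972601, -0.00400944,  0.03221057],
       [ 0.97612169, -0.02338321,  0.21596219, -0.56498277],
       [-0.21599677,  0.00106673,  0.9763935 , -0.59734622],
       [ 0.        ,  0.        ,  0.        ,  1.        ]])}
side {'fovy': 55.92237337154951, 'cx': 330.94314491421295, 'cy': 239.96803409642447, 'world_to_cam': array([[-0.68868252, -0.72486061, -0.01713145,  0.38483477],
       [ 0.54343284, -0.53166324,  0.64962678, -0.3295399 ],
       [-0.47999702,  0.43807681,  0.76006024, -0.51661557],
       [ 0.        ,  0.        ,  0.        ,  1.        ]])}
wrist {'fovy': 68.81961809610044, 'cx': 320.97820200713363, 'cy': 236.76126497534304, 'world_to_cam': array([[ 0.30855288,  0.95120556, -0.00176272, -0.54960003],
       [-0.9154791 ,  0.29645976, -0.2720471 ,  0.02847432],
       [-0.25825014,  0.08555465,  0.96228232, -0.39323681],
       [ 0.        ,  0.        ,  0.        ,  1.        ]])}
```

View pics/top0.png

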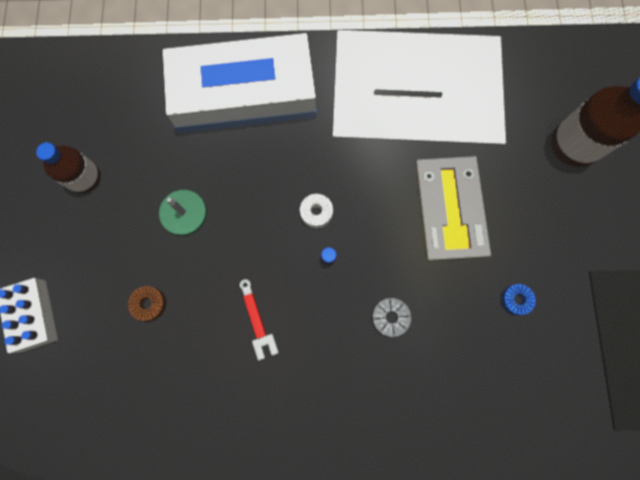

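View pics/side0.png

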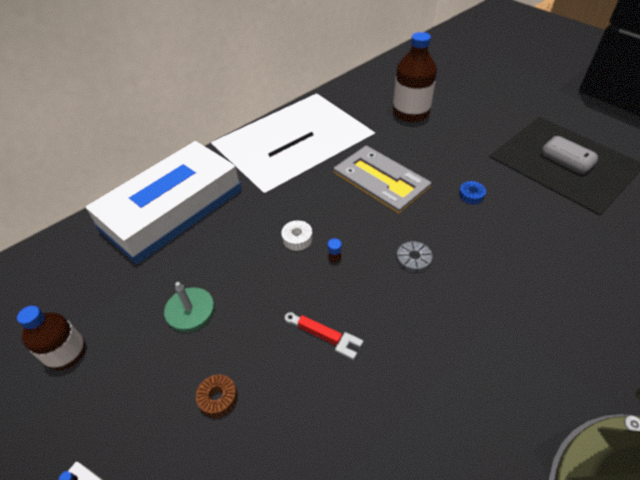

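The top view shows the plate (392,317), element (316,210), cap (520,299), used element (146,303), spanner (258,320), stand (182,212), tray (453,208) and a small vial at (328,256), close to the element. Side view: plate (414,255), element (297,235), cap (473,191), stand (189,308), tray (383,178) and spanner (325,334). Next I'll triangulate these and check for distortion.

```bash
cat > h.py <<'E'
import numpy as np,cv2
from scipy.optimize import least_squares
def proj(c,P):
    P=np.atleast_2d(P).astype(float);W=c["world_to_cam"];q=P@W[:3,:3].T+W[:3,3]
    f=240/np.tan(np.radians(c["fovy"])/2)
    return np.c_[c["cx"]+f*q[:,0]/-q[:,2],c["cy"]-f*q[:,1]/-q[:,2]]
def unproj(c,uv,z):
    uv=np.atleast_2d(uv).astype(float);W=c["world_to_cam"];R=W[:3,:3];f=240/np.tan(np.radians(c["fovy"])/2)
    d=np.c_[(uv[:,0]-c["cx"])/f,-(uv[:,1]-c["cy"])/f,-np.ones(len(uv))]@R
    o=-R.T@W[:3,3];s=(z-o[2])/d[:,2];return o+d*s[:,None]
def tri(cs,uvs):
    r=lambda p:np.concatenate([(proj(c,p)-u).ravel() for c,u in zip(cs,uvs)])
    s=least_squares(r,[.4,0,0]);return s.x,np.abs(s.fun).max()
E
python3 - <<'E'
from h import *
from station import ctrl
T=ctrl.camera("top");S=ctrl.camera("side")
for k,a,b in [("plate",(392,317),(414,255)),("el",(316,210),(297,235)),("cap",(520,299),(473,191)),("used",(146,303),(216,394)),("foot",(182,212),(189,308)),("vial",(328,255),(335,244))]:
    print(k,*tri([T,S],[a,b]),unproj(T,a,.01)[0],unproj(S,b,.01)[0])
F=T["frame"]
rows=[]
for (x,y) in [(392,317),(316,210),(520,299),(182,212),(453,208),(258,320)]:
    w=60;cr=cv2.resize(F[y-w:y+w,x-w:x+w],(264,264),interpolation=cv2.INTER_CUBIC);rows.append(cr)
cv2.imwrite("pics/m.png",np.vstack([np.hstack(rows[:3]),np.hstack(rows[3:])]))
E
```

```text
plate [ 0.45352915 -0.09524103  0.01059182] 0.15768383717033885 [ 0.45337816 -0.09546504  0.01      ] [ 0.45399015 -0.09549365  0.01      ]
el [0.62844945 0.01818425 0.01040131] 0.6114820249878221 [0.62934728 0.01877283 0.01      ] [0.62772167 0.01741818 0.01      ]
cap [ 0.47633293 -0.29769316  0.00993038] 0.1875251765449093 [ 0.47651703 -0.29754341  0.01      ] [ 0.47603857 -0.29785924  0.01      ]
used [0.48308453 0.28588723 0.01726558] 0.1958271794568418 [0.48400205 0.28895225 0.01      ] [0.48633311 0.28519765 0.01      ]
foot [0.63054168 0.23808614 0.01121813] 0.24769277793521383 [0.63126682 0.23877767 0.01      ] [0.63102075 0.23769976 0.01      ]
vial [0.54748903 0.00162238 0.04057471] 0.4794427152372691 [0.5537883  0.00123371 0.01      ] [ 0.56551307 -0.01636588  0.01      ]
```

View pics/m.png

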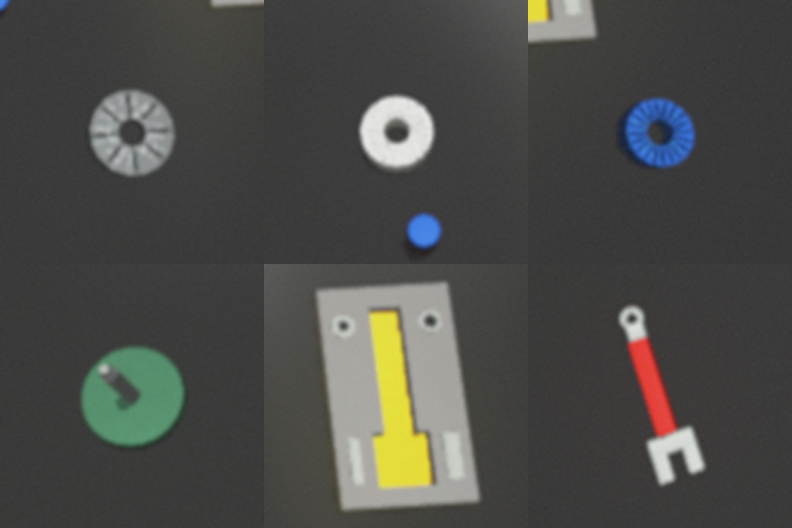

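The crops agree with the pinhole model: both cameras put the points within about 1–2 mm of each other at plausible heights. Next I'll fit the silhouettes in both cameras.

```bash
cat >> h.py <<'E'
def circ(r,z0,z1,n=48):
    t=np.linspace(0,2*np.pi,n,endpoint=False);return np.vstack([np.c_[r*np.cos(t),r*np.sin(t),0*t+z] for z in(z0,z1)])
def box(x0,x1,w,z0,z1): return np.array([[x,y,z] for x in(x0,x1) for y in(-w/2,w/2) for z in(z0,z1)])
def mom(pts):
    m=cv2.moments(cv2.convexHull(pts.astype(np.float32)))
    return np.array([m["m10"],m["m01"]])/m["m00"],.5*np.arctan2(2*m["mu11"],m["mu20"]-m["mu02"]),m["m00"]
def mask(c,kind):
    h=cv2.cvtColor(c["frame"],cv2.COLOR_BGR2HSV).astype(int);H,Sa,V=h[...,0],h[...,1],h[...,2]
    return {"red":((H<8)|(H>172))&(Sa>140)&(V>90),"blue":(H>100)&(H<125)&(Sa>110)&(V>60),"green":(H>60)&(H<95)&(Sa>50)&(V>60),
     "yellow":(H>20)&(H<35)&(Sa>120)&(V>120),"bright":V>100,"brown":(H<15)&(Sa>100)&(V>50)}[kind].astype(np.uint8)
def blob(c,kind,seed,r):
    m=mask(c,kind);n,l,s,_=cv2.connectedComponentsWithStats(m)
    yy,xx=np.mgrid[:480,:640];d=np.hypot(xx-seed[0],yy-seed[1]);d[m==0]=1e9
    k=l.flat[d.argmin()];p=np.argwhere(l==k)[:,::-1];return np.vstack([p+[a,b] for a in(-.5,.5) for b in(-.5,.5)])
def place(M,p):
    c,s=np.cos(p[2]),np.sin(p[2]);return M@np.array([[c,s,0],[-s,c,0],[0,0,1]])+[p[0],p[1],0]
def fit(cs,blobs,M,p0,ang):
    ob=[mom(b) for b in blobs]
    def r(p):
        p=list(p)+[0]*(3-len(p));o=[]
        for c,(ce,an,ar) in zip(cs,ob):
            a,b,_=mom(proj(c,place(M,p)));o+=list(a-ce)
            if ang:o.append(20*np.sin(b-an))
        return o
    s=least_squares(r,p0[:3 if ang else 2],diff_step=1e-4,x_scale=.01);p=list(s.x)+[0]*(3-len(s.x))
    return s.x,np.abs(s.fun).max(),[round(o[2]/mom(proj(c,place(M,p)))[2],2) for c,o in zip(cs,ob)]
E
cat > fit0.py <<'E'
from h import *
from station import ctrl
T=ctrl.camera("top");S=ctrl.camera("side");np.set_printoptions(precision=4,suppress=True)
for k,kind,a,b,M,p0 in [("plate","bright",(400,325),(424,258),circ(.029,0,.012),(.453,-.095)),("el","bright",(316,200),(285,238),circ(.026,0,.02),(.628,.018)),
 ("cap","blue",(525,305),(473,198),circ(.023,0,.016),(.476,-.298)),("used","brown",(150,313),(220,406),circ(.026,0,.02),(.48,.286)),("foot","green",(190,220),(200,320),circ(.038,0,.012),(.63,.238)),
 ("spanner","red",(257,320),(320,331),box(-.035,.035,.014,0,.018),(.45,.1,3.4)),("tray","bright",(430,200),(360,170),box(-.085,.085,.1,0,.012),(.63,-.2,3.3)) ]:
    bs=[blob(T,kind,a,0),blob(S,kind,b,0)];an=len(p0)==3
    print(k,fit([T,S],bs,M,p0,an),"top",fit([T],bs[:1],M,p0,an)[0],"side",fit([S],bs[1:],M,p0,an)[0])
p=unproj(T,[[245,285],[265,350]],.008);print("spanner eye->fork yaw",np.arctan2(*(p[1]-p[0])[1::-1]))
p=unproj(T,[[448,172],[456,240]],.004);print("tray yaw",np.arctan2(*(p[1]-p[0])[1::-1]))
E
python3 fit0.py
```

```text
plate (array([ 0.4548, -0.0967]), np.float64(1.4848350015637664), [1.06, 0.91]) top [ 0.4539 -0.0952] side [ 0.4565 -0.0996]
el (array([0.6296, 0.0179]), np.float64(0.5538595860209057), [1.12, 1.13]) top [0.63   0.0187] side [0.6294 0.0168]
cap (array([ 0.4767, -0.296 ]), np.float64(0.270290973190356), [1.11, 1.17]) top [ 0.4766 -0.2958] side [ 0.4771 -0.2967]
used (array([0.4854, 0.2869]), np.float64(1.6312634693993004), [1.01, 0.96]) top [0.4838 0.2891] side [0.4872 0.2855]
foot (array([0.6333, 0.2386]), np.float64(0.795210770656638), [1.05, 1.0]) top [0.6328 0.2398] side [0.6343 0.2375]
spanner (array([0.4615, 0.118 , 3.4628]), np.float64(0.783321928234443), [1.08, 0.99]) top [0.461  0.1191 3.4622] side [0.4622 0.1169 3.4625]
tray (array([ 0.6316, -0.2075,  3.1819]), np.float64(1.3467122701545122), [1.02, 0.95]) top [ 0.631  -0.2062  3.1818] side [ 0.6338 -0.211   3.1734]
spanner eye->fork yaw -2.83482673882954
tray yaw -3.1182029743481627
```

```bash
cat >> h.py <<'E'
from scipy.spatial.transform import Rotation as Ro
def togo(o,x,y,z,yaw):
    R=Ro.from_euler("xyz",o["eef_rot"]);G=Ro.from_euler("xyz",[np.pi,0,yaw])
    d=R.inv().apply(np.array([x,y,z])-o["ee_pos"])*100;r=(R.inv()*G).as_rotvec()
    print("shift cm",np.round(d,2),"turn",np.round(r,3),"rows",np.ceil(max(np.linalg.norm(d)/4.17,np.degrees(np.linalg.norm(r))/7.16)))
E
python3 - <<'E'
from h import *
from station import ctrl
togo(ctrl.get_obs(),.454,-.0955,.15,1.571);print(ctrl.grip_depth)
E
```

```text
shift cm [-50.06  46.13   5.54] turn [-0.     0.    -0.314] rows 17.0
0.0188
```

Call:
play_rows(steps=[[[-50.06, 46.13, 5.54, 0, 0, -0.314, 1], [-50.06, 46.13, 5.54, 0, 0, -0.314, 1], [-50.06, 46.13, 5.54, 0, 0, -0.314, 1], [-50.06, 46.13, 5.54, 0, 0, -0.314, 1], [-50.06, 46.13, 5.54, 0, 0, -0.314, 1], [-50.06, 46.13, 5.54, 0, 0, -0.314, 1], [-50.06, 46.13, 5.54, 0, 0, -0.314, 1], [-50.06, 46.13, 5.54, 0, 0, -0.314, 1], [-50.06, 46.13, 5.54, 0, 0, -0.314, 1], [-50.06, 46.13, 5.54, 0, 0, -0.314, 1], [-50.06, 46.13, 5.54, 0, 0, -0.314, 1], [-50.06, 46.13, 5.54, 0, 0, -0.314, 1], [-50.06, 46.13, 5.54, 0, 0, -0.314, 1], [-50.06, 46.13, 5.54, 0, 0, -0.314, 1], [-50.06, 46.13, 5.54, 0, 0, -0.314, 1], [-50.06, 46.13, 5.54, 0, 0, -0.314, 1], [-50.06, 46.13, 5.54, 0, 0, -0.314, 1], [-50.06, 46.13, 5.54, 0, 0, -0.314, 1], [-50.06, 46.13, 5.54, 0, 0, -0.314, 1], [-50.06, 46.13, 5.54, 0, 0, -0.314, 1]]], force=30)

```text
time_s: 2.02
ee_pos: [0.4537, -0.0948, 0.15]
eef_rot: [-3.141, 0.0, 1.571]
force: [-0.8, 0.1, 0.3]
grip_width: 0.094
```

```bash
python3 - <<'E'
from h import *
from station import ctrl
o=ctrl.get_obs();print(o["time_s"],o["ee_pos"],o["eef_rot"],o["joint_vel"].round(2))
c=ctrl.camera("wrist");cv2.imwrite("pics/w1.png",c["frame"])
print("plate expected px",proj(c,[.454,-.0955,.006]),"tcp ground",proj(c,[*o["ee_pos"][:2],0]))
togo(o,.454,-.0955,.0035,1.571)
E
```

```text
2.0167 [ 0.45367808 -0.09480763  0.15004487] [-3.14129611e+00  2.21987785e-05  1.57124699e+00] [ 0.02 -0.01  0.   -0.   -0.   -0.  ]
plate expected px [[320.05672285 224.94483389]] tcp ground [[320.79136378 223.14177845]]
shift cm [-0.07  0.04 14.65] turn [-0.  0.  0.] rows 4.0
```

View pics/w1.png

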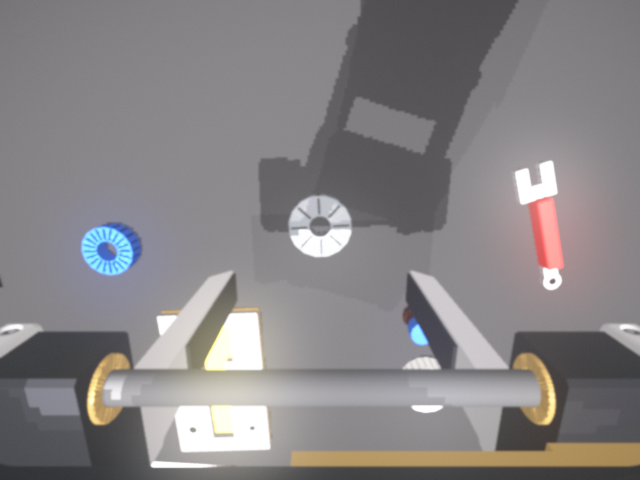

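The wrist view shows the plate centred at (320,225), against a predicted (320,225). I'll go down and grip it.

Call:
play_rows(steps=[[[-0.07, 0.04, 4, 0, 0, 0, 1], [-0.07, 0.04, 8, 0, 0, 0, 1], [-0.07, 0.04, 11.5, 0, 0, 0, 1], [-0.07, 0.04, 13.5, 0, 0, 0, 1], [-0.07, 0.04, 14.65, 0, 0, 0, 1], [-0.07, 0.04, 14.65, 0, 0, 0, 1], [-0.07, 0.04, 14.65, 0, 0, 0, 0], [-0.07, 0.04, 14.65, 0, 0, 0, 0], [-0.07, 0.04, 14.65, 0, 0, 0, 0], [-0.07, 0.04, 14.65, 0, 0, 0, 0], [-0.07, 0.04, 14.65, 0, 0, 0, 0], [-0.07, 0.04, 14.65, 0, 0, 0, 0], [-0.07, 0.04, 14.65, 0, 0, 0, 0], [-0.07, 0.04, 14.65, 0, 0, 0, 0]]], force=30)

```text
time_s: 3.23
ee_pos: [0.4544, -0.0954, 0.0041]
eef_rot: [3.141, 0.0, 1.572]
force: [-2.4, 1.2, 6.5]
grip_width: 0.0573
```

```bash
python3 - <<'E'
from h import *
from station import ctrl
o=ctrl.get_obs();print(o["time_s"],o["ee_pos"],o["eef_rot"],o["force"],o["grip_width"])
togo(o,.633,.239,.15,1.571)
E
```

```text
3.2333 [ 0.45436496 -0.09537648  0.00414844] [3.14098822e+00 3.94457023e-04 1.57201896e+00] [-2.41193992  1.21528471  6.53299219] 0.057318308797399346
shift cm [ 33.41  17.91 -14.59] turn [0.001 0.    0.001] rows 10.0
```

Call:
play_rows(steps=[[[0, 0, -1, 0, 0, 0, 0], [0, 0, -4, 0, 0, 0, 0], [0, 0, -8, 0, 0, 0, 0], [0.5, 0.3, -12, 0, 0, 0, 0], [3, 1.6, -14.6, 0, 0, 0, 0], [6.5, 3.5, -14.6, 0, 0, 0, 0], [10, 5.4, -14.6, 0, 0, 0, 0], [13.5, 7.2, -14.6, 0, 0, 0, 0], [17, 9.1, -14.6, 0, 0, 0, 0], [20.5, 11, -14.6, 0, 0, 0, 0], [24, 12.9, -14.6, 0, 0, 0, 0], [27.5, 14.7, -14.6, 0, 0, 0, 0], [30.5, 16.3, -14.6, 0, 0, 0, 0], [32.5, 17.4, -14.6, 0, 0, 0, 0], [33.4, 17.9, -14.6, 0, 0, 0, 0], [33.4, 17.9, -14.6, 0, 0, 0, 0]]])

```text
time_s: 4.57
ee_pos: [0.6328, 0.2408, 0.1497]
eef_rot: [-3.141, 0.0, 1.574]
force: [-1.1, -0.3, -2.6]
grip_width: 0.0575
```

```bash
python3 - <<'E'
from h import *
from station import ctrl
o=ctrl.get_obs();print(o["time_s"],o["ee_pos"],o["eef_rot"],o["force"],o["grip_width"])
c=ctrl.camera("wrist");cv2.imwrite("pics/w2.png",c["frame"]);s=ctrl.camera("side")
x,y,_=o["ee_pos"]
print("rod tip expected",proj(c,[.633,.2385,.076]),"plate ctr",proj(c,[x,y,.146+.012]))
print("side rod tip",proj(s,[.633,.2385,.076]))
cv2.imwrite("pics/s2.png",cv2.resize(s["frame"][120:340,80:300],(660,660),interpolation=cv2.INTER_CUBIC)[:600])
E
```

```text
4.5667 [0.63278798 0.24078347 0.14966655] [-3.14115307e+00  4.49242294e-04  1.57397617e+00] [-1.12650849 -0.29893451 -2.59835041] 0.05753949322073004
rod tip expected [[317.70702918 246.91735323]] plate ctr [[320.43454071 292.53671429]]
side rod tip [[176.20000903 283.22595117]]
```

View pics/w2.png

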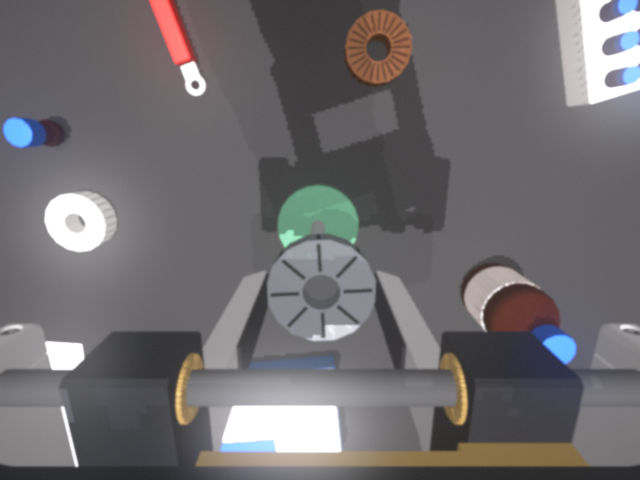

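The held plate is centred at (321,292) as predicted. The foot spans columns 278–359, and the rod lies behind the plate. I'll refine the stand position using the wrist foot edge and the rod tip in the first pictures.

```bash
python3 - <<'E'
from h import *
from station import ctrl
o=ctrl.get_obs();c=ctrl.camera("wrist");T=ctrl.camera("top");S=ctrl.camera("side")
m=mask(c,"green");n,l,s,_=cv2.connectedComponentsWithStats(m[:260]);k=1+s[1:,4].argmax();p=np.argwhere(l==k)[:,::-1]
h=cv2.convexHull(p.astype(np.float32))[:,0];h=h[h[:,1]<235]
# fit circle r=.038 at z=.012: unproject hull points
q=unproj(c,h,.012)[:,:2]
f=least_squares(lambda a:np.hypot(*(q-a).T)-.038,[.633,.239]);print("wrist foot",f.x,"rms",f.fun.std(),f.fun.min(),f.fun.max())
f=least_squares(lambda a:np.hypot(*(q-a[:2]).T)-a[2],[.633,.239,.038]);print(f.x)
a=cv2.imread("pics/top0.png");b=cv2.imread("pics/side0.png")
A=cv2.resize(a[180:240,150:210],(390,390),interpolation=cv2.INTER_CUBIC);B=cv2.resize(b[275:335,155:215],(390,390),interpolation=cv2.INTER_CUBIC)
cv2.imwrite("pics/rod.png",np.hstack([A,B]))
for x,y in[(.633,.2385),(.633,.24)]:
    print((proj(T,[[x,y,.076],[x,y,.012]])-[150,180])*6.5,(proj(S,[[x,y,.076],[x,y,.012]])-[155,275])*6.5)
E
```

```text
wrist foot [0.63120713 0.23787036] rms 0.00014839650264773539 -0.0003949513983088418 0.00022069276572727475
[0.63118407 0.23787178 0.03798082]
[[122.85621264 120.33071931]
 [206.99792169 199.13392106]] [[137.80005867  53.4686826 ]
 [211.57725551 206.97138566]]
[[116.33986406 120.48240806]
 [201.04567262 199.27265756]] [[131.93555945  57.31384743]
 [206.18536258 210.69452366]]
```

View pics/rod.png

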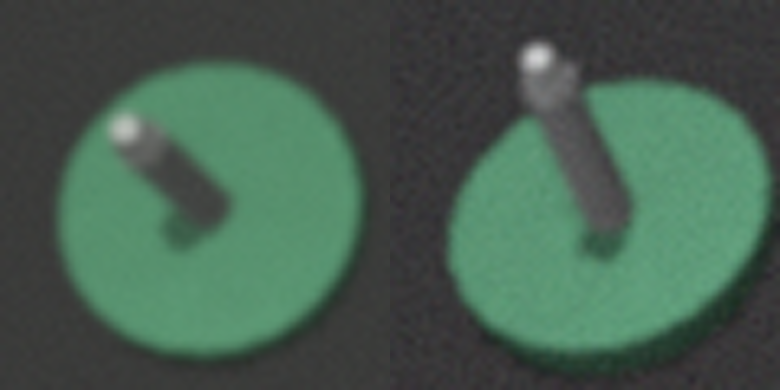

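The rod tip (top crop 125,128; side crop 148,56) agrees with the wrist fit of (0.6312, 0.2379), so I'll use that.

```bash
python3 - <<'E'
from h import *
from station import ctrl
o=ctrl.get_obs();print(o["ee_pos"]);togo(o,.6312,.2379,.017,1.571)
E
```

```text
[0.63265352 0.23787245 0.15052672]
shift cm [ 1.000e-02 -1.500e-01  1.335e+01] turn [ 0.001  0.    -0.   ] rows 4.0
```

Call:
play_rows(steps=[[[0, -0.15, 2, 0, 0, 0, 0], [0, -0.15, 4, 0, 0, 0, 0], [0, -0.15, 5, 0, 0, 0, 0], [0, -0.15, 6, 0, 0, 0, 0], [0, -0.15, 7, 0, 0, 0, 0], [0, -0.15, 8, 0, 0, 0, 0], [0, -0.15, 9, 0, 0, 0, 0], [0, -0.15, 10, 0, 0, 0, 0], [0, -0.15, 11, 0, 0, 0, 0], [0, -0.15, 12, 0, 0, 0, 0], [0, -0.15, 12.7, 0, 0, 0, 0], [0, -0.15, 13.2, 0, 0, 0, 0], [0, -0.15, 13.35, 0, 0, 0, 0], [0, -0.15, 13.35, 0, 0, 0, 0]]])

```text
time_s: 5.98
ee_pos: [0.6313, 0.2378, 0.0169]
eef_rot: [3.141, 0.0, 1.571]
force: [-0.7, 0.2, -2.3]
grip_width: 0.0578
```

Call:
play_rows(steps=[[[0, 0, 0.08, 0, 0, 0, 0], [0, 0, 0.08, 0, 0, 0, 0], [0, 0, 0.08, 0, 0, 0, 0.75], [0, 0, 0.08, 0, 0, 0, 0.75], [0, 0, 0.08, 0, 0, 0, 0.75], [0, 0, 0.08, 0, 0, 0, 0.75], [0, 0, -2, 0, 0, 0, 0.75], [0, 0, -6, 0, 0, 0, 0.8], [0, 0, -10, 0, 0, 0, 0.8], [0, 0, -13.5, 0, 0, 0, 0.8], [0, 0, -13.5, 0, 0, 0, 0.8]]])

```text
time_s: 6.9
ee_pos: [0.6337, 0.2387, 0.1606]
eef_rot: [3.13, -0.003, 1.571]
force: [1.1, 0.1, 0.7]
grip_width: 0.0749
```

```bash
python3 - <<'E'
from h import *
from station import ctrl
o=ctrl.get_obs();print(o["ee_pos"],o["grip_width"],o["time_s"])
c=ctrl.camera("wrist");cv2.imwrite("pics/w3.png",c["frame"]);S=ctrl.camera("side")["frame"]
cv2.imwrite("pics/s3.png",np.hstack([cv2.resize(c["frame"],(533,400)),cv2.resize(S[270:340,150:220],(264,400*264//264))]))
togo(o,.6296,.018,.15,1.571)
E
```

```text
[0.63368333 0.23870067 0.16063245] 0.07490096131536027 6.9
shift cm [-22.07  -0.43   0.99] turn [ 0.012 -0.003  0.   ] rows 6.0
```

View pics/s3.png

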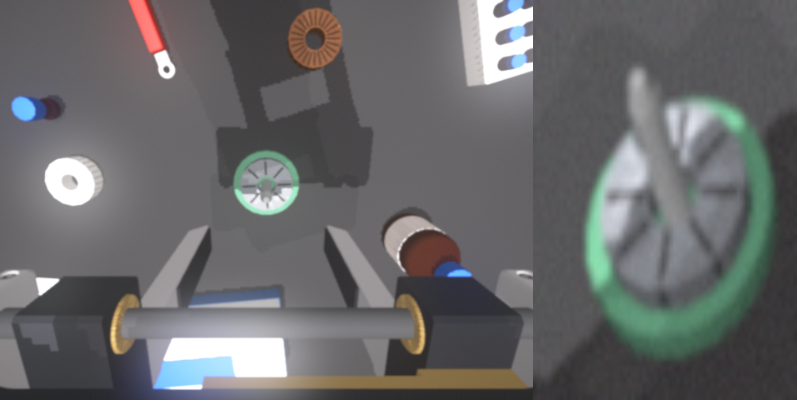

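The plate is on the rod and concentric with the foot. Next, the element.

Call:
play_rows(steps=[[[-3, 0, 0, 0.012, 0, 0, 0.9], [-7, -0.1, 0.3, 0.012, 0, 0, 0.9], [-11, -0.2, 0.6, 0.012, 0, 0, 0.9], [-15, -0.3, 0.8, 0.012, 0, 0, 0.9], [-18.5, -0.4, 1, 0.012, 0, 0, 0.9], [-21, -0.4, 1, 0.012, 0, 0, 0.9], [-22, -0.4, 1, 0.012, 0, 0, 0.9], [-22.07, -0.43, 1, 0.012, -0.003, 0, 0.9], [-22.07, -0.43, 1, 0.012, -0.003, 0, 0.9]]])

```text
time_s: 7.75
ee_pos: [0.6271, 0.0178, 0.1424]
eef_rot: [-3.131, 0.003, 1.571]
force: [-0.4, -1.1, -0.3]
grip_width: 0.0851
```

```bash
cat > wf.py <<'E'
import sys
from h import *
from station import ctrl
# usage: kind R h x y : fit ring in wrist picture (silhouette hull) 
kind,r,hh,x,y,zg=sys.argv[1],*map(float,sys.argv[2:])
c=ctrl.camera("wrist");o=ctrl.get_obs();cv2.imwrite(f"pics/w{o['time_s']:.1f}.png",c["frame"])
e=proj(c,[x,y,hh])[0];b=blob(c,kind,(e[0],e[1]-.6*abs(proj(c,[x+r,y,hh])[0]-e)[1]),0)
s,res,ar=fit([c],[b],circ(r,0,hh),(x,y),False);print("ring at",s,"area ratio",ar,"px",mom(b)[0])
print(o["time_s"],o["ee_pos"],o["force"]);togo(o,*s[:2],zg,1.571)
E
python3 wf.py bright .026 .02 .6296 .018 .0045
```

```text
ring at [0.62952278 0.017681  ] area ratio [1.1] px [320.93799487 231.99771384]
7.8 [0.62727547 0.01858192 0.14260404] [-0.1402111  -0.03570581 -0.02010231]
shift cm [-0.06  0.36 13.81] turn [-0.01   0.002  0.001] rows 4.0
```

Call:
play_rows(steps=[[[-0.06, 0.2, 3, -0.01, 0, 0, 0.9], [-0.06, 0.36, 7, -0.01, 0, 0, 0.9], [-0.06, 0.36, 10.5, -0.01, 0, 0, 0.9], [-0.06, 0.36, 12.8, -0.01, 0, 0, 0.9], [-0.06, 0.36, 13.81, -0.01, 0.002, 0, 0.9], [-0.06, 0.36, 13.81, -0.01, 0.002, 0, 0.9], [-0.06, 0.36, 13.81, -0.01, 0.002, 0, 0], [-0.06, 0.36, 13.81, -0.01, 0.002, 0, 0], [-0.06, 0.36, 13.81, -0.01, 0.002, 0, 0], [-0.06, 0.36, 13.81, -0.01, 0.002, 0, 0], [-0.06, 0.36, 13.81, -0.01, 0.002, 0, 0], [-0.06, 0.36, 13.81, -0.01, 0.002, 0, 0], [-0.06, 0.36, 13.81, -0.01, 0.002, 0, 0]]], force=20)

```text
time_s: 8.88
ee_pos: [0.6297, 0.0177, 0.005]
eef_rot: [3.141, 0.0, 1.572]
force: [-0.4, 0.7, 5.1]
grip_width: 0.0522
```

```bash
python3 - <<'E'
from h import *
from station import ctrl
o=ctrl.get_obs();print(o["ee_pos"],o["grip_width"],o["force"]);togo(o,.6312,.2379,.15,1.571)
E
```

```text
[0.62974649 0.01769093 0.0050134 ] 0.05224230871814467 [-0.36364686  0.67589174  5.12563374]
shift cm [ 22.01   0.18 -14.51] turn [0.001 0.    0.001] rows 7.0
```

Call:
play_rows(steps=[[[0, 0, -1, 0, 0, 0, 0], [0, 0, -4, 0, 0, 0, 0], [0, 0, -8, 0, 0, 0, 0], [0.5, 0, -12, 0, 0, 0, 0], [3, 0.1, -14.5, 0, 0, 0, 0], [6.5, 0.1, -14.5, 0, 0, 0, 0], [10, 0.1, -14.5, 0, 0, 0, 0], [13.5, 0.2, -14.5, 0, 0, 0, 0], [17, 0.2, -14.5, 0, 0, 0, 0], [20, 0.2, -14.5, 0, 0, 0, 0], [21.5, 0.2, -14.5, 0, 0, 0, 0], [22, 0.18, -14.5, 0, 0, 0, 0], [22, 0.18, -14.5, 0, 0, 0, 0], [22, 0.18, -14.5, 0, 0, 0, 0], [22, 0.18, -14.5, 0, 0, 0, 0]]])

```text
time_s: 10.13
ee_pos: [0.6315, 0.2361, 0.1501]
eef_rot: [3.141, 0.001, 1.57]
force: [0.5, 0.7, -0.9]
grip_width: 0.052
```

```bash
python3 - <<'E'
from h import *
from station import ctrl
o=ctrl.get_obs();print(o["ee_pos"],o["grip_width"],o["eef_rot"]);togo(o,.6312,.2379,.030,1.571)
E
```

```text
[0.63150571 0.23608623 0.15006551] 0.05202045059360462 [3.14070831e+00 5.89288953e-04 1.57005909e+00]
shift cm [ 0.19 -0.04 12.01] turn [ 0.001  0.001 -0.001] rows 3.0
```

Call:
play_rows(steps=[[[0.19, -0.04, 1, 0, 0, 0, 0], [0.19, -0.04, 3, 0, 0, 0, 0], [0.19, -0.04, 5, 0, 0, 0, 0], [0.19, -0.04, 6, 0, 0, 0, 0], [0.19, -0.04, 7, 0, 0, 0, 0], [0.19, -0.04, 8, 0, 0, 0, 0], [0.19, -0.04, 9, 0, 0, 0, 0], [0.19, -0.04, 10, 0, 0, 0, 0], [0.19, -0.04, 11, 0, 0, 0, 0], [0.19, -0.04, 11.7, 0, 0, 0, 0], [0.19, -0.04, 12.0, 0, 0, 0, 0], [0.19, -0.04, 12.0, 0, 0, 0, 0], [0.19, -0.04, 12.08, 0, 0, 0, 0], [0.19, -0.04, 12.08, 0, 0, 0, 0]]])

```text
time_s: 11.3
ee_pos: [0.6314, 0.238, 0.0295]
eef_rot: [3.14, 0.0, 1.57]
force: [0.4, 0.0, -0.6]
grip_width: 0.0523
```

Call:
play_rows(steps=[[[0, 0, 0.05, 0, 0, 0, 0], [0, 0, 0.05, 0, 0, 0, 0.7], [0, 0, 0.05, 0, 0, 0, 0.7], [0, 0, 0.05, 0, 0, 0, 0.7], [0, 0, 0.05, 0, 0, 0, 0.7], [0, 0, -2, 0, 0, 0, 0.7], [0, 0, -6, 0, 0, 0, 0.8], [0, 0, -10, 0, 0, 0, 0.8], [0, 0, -12, 0, 0, 0, 0.8], [0, 0, -12, 0, 0, 0, 0.8], [0, 0, -12, 0, 0, 0, 0.8]]])

```text
time_s: 12.22
ee_pos: [0.6315, 0.2381, 0.1504]
eef_rot: [3.138, -0.0, 1.57]
force: [-0.8, 0.6, -0.3]
grip_width: 0.0753
```

```bash
python3 - <<'E'
from h import *
from station import ctrl
o=ctrl.get_obs();print(o["ee_pos"],o["grip_width"],o["time_s"])
c=ctrl.camera("wrist");S=ctrl.camera("side")["frame"]
cv2.imwrite("pics/s4.png",np.hstack([cv2.resize(c["frame"],(533,400)),cv2.resize(S[270:340,150:220],(264,400))]))
togo(o,.4767,-.296,.15,1.571)
E
```

```text
[0.6315457  0.23813393 0.15044723] 0.0753387226433525 12.2167
shift cm [-5.342e+01 -1.545e+01 -2.000e-02] turn [ 0.003 -0.    -0.001] rows 14.0
```

View pics/s4.png

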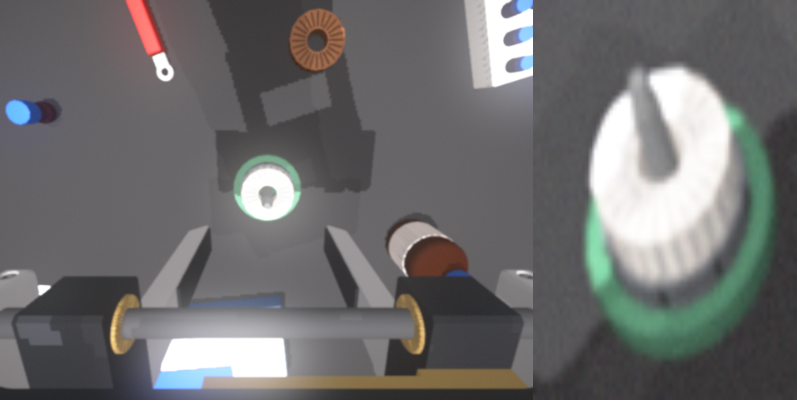

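The element sits flat on the plate around the rod. Next, the cap.

Call:
play_rows(steps=[[[-3, -0.8, 0, 0, 0, 0, 0.85], [-7, -2, 0, 0, 0, 0, 0.85], [-11, -3.2, 0, 0, 0, 0, 0.85], [-15, -4.3, 0, 0, 0, 0, 0.85], [-19, -5.5, 0, 0, 0, 0, 0.85], [-23, -6.7, 0, 0, 0, 0, 0.85], [-27, -7.8, 0, 0, 0, 0, 0.85], [-31, -9, 0, 0, 0, 0, 0.85], [-35, -10.1, 0, 0, 0, 0, 0.85], [-39, -11.3, 0, 0, 0, 0, 0.85], [-43, -12.4, 0, 0, 0, 0, 0.85], [-47, -13.6, 0, 0, 0, 0, 0.85], [-50.5, -14.6, 0, 0, 0, 0, 0.85], [-52.5, -15.2, 0, 0, 0, 0, 0.85], [-53.4, -15.45, 0, 0, 0, 0, 0.85], [-53.4, -15.45, 0, 0, 0, 0, 0.85], [-53.4, -15.45, 0, 0, 0, 0, 0.85], [-53.4, -15.45, 0, 0, 0, 0, 0.85]]])

```text
time_s: 13.82
ee_pos: [0.4762, -0.2946, 0.1481]
eef_rot: [-3.14, 0.0, 1.571]
force: [-0.7, 0.1, 0.3]
grip_width: 0.0798
```

```bash
python3 wf.py blue .023 .016 .4767 -.296 .0045
```

```text
ring at [ 0.47732254 -0.29605569] area ratio [1.11] px [319.30020796 227.1625817 ]
13.8667 [ 0.47628187 -0.29462635  0.14831483] [ 0.55803847  0.48608022 -0.88745056]
shift cm [-0.13  0.12 14.38] turn [-0.001  0.001  0.001] rows 4.0
```

Call:
play_rows(steps=[[[-0.13, 0.12, 3, 0, 0, 0, 0.85], [-0.13, 0.12, 7, 0, 0, 0, 0.85], [-0.13, 0.12, 11, 0, 0, 0, 0.85], [-0.13, 0.12, 13.4, 0, 0, 0, 0.85], [-0.13, 0.12, 14.38, 0, 0, 0, 0.85], [-0.13, 0.12, 14.38, 0, 0, 0, 0.85], [-0.13, 0.12, 14.38, 0, 0, 0, 0], [-0.13, 0.12, 14.38, 0, 0, 0, 0], [-0.13, 0.12, 14.38, 0, 0, 0, 0], [-0.13, 0.12, 14.38, 0, 0, 0, 0], [-0.13, 0.12, 14.38, 0, 0, 0, 0], [-0.13, 0.12, 14.38, 0, 0, 0, 0], [-0.13, 0.12, 14.38, 0, 0, 0, 0]]])

```text
time_s: 14.95
ee_pos: [0.4776, -0.2962, 0.0052]
eef_rot: [-3.141, 0.001, 1.572]
force: [-1.1, 0.9, 6.8]
grip_width: 0.0456
```

```bash
python3 - <<'E'
from h import *
from station import ctrl
o=ctrl.get_obs();print(o["ee_pos"],o["grip_width"],o["force"]);togo(o,.6312,.2379,.16,1.571)
E
```

```text
[ 0.47762823 -0.29618584  0.00517569] 0.045613224256965415 [-1.07771162  0.85785006  6.7794691 ]
shift cm [ 53.37  15.41 -15.55] turn [-0.     0.001  0.001] rows 14.0
```

Call:
play_rows(steps=[[[0, 0, -1, 0, 0, 0, 0], [0, 0, -4, 0, 0, 0, 0], [0, 0, -8, 0, 0, 0, 0], [0.5, 0.1, -12, 0, 0, 0, 0], [3, 0.9, -15, 0, 0, 0, 0], [7, 2, -15.5, 0, 0, 0, 0], [11, 3.2, -15.5, 0, 0, 0, 0], [15, 4.3, -15.5, 0, 0, 0, 0], [19, 5.5, -15.5, 0, 0, 0, 0], [23, 6.6, -15.5, 0, 0, 0, 0], [27, 7.8, -15.5, 0, 0, 0, 0], [31, 9, -15.5, 0, 0, 0, 0], [35, 10.1, -15.5, 0, 0, 0, 0], [39, 11.3, -15.5, 0, 0, 0, 0], [43, 12.4, -15.5, 0, 0, 0, 0], [47, 13.6, -15.5, 0, 0, 0, 0], [50.5, 14.6, -15.5, 0, 0, 0, 0], [52.5, 15.2, -15.5, 0, 0, 0, 0], [53.4, 15.4, -15.5, 0, 0, 0, 0], [53.4, 15.4, -15.5, 0, 0, 0, 0]]])

```text
time_s: 16.62
ee_pos: [0.6309, 0.2395, 0.1594]
eef_rot: [-3.141, 0.001, 1.574]
force: [-0.3, -0.7, -0.5]
grip_width: 0.0455
```

Call:
play_rows(steps=[[[0, 0, 0, 0, 0, 0, 0], [0, 0, 0, 0, 0, 0, 0]]])

```text
time_s: 16.78
ee_pos: [0.6308, 0.2381, 0.1597]
eef_rot: [-3.141, 0.001, 1.573]
force: [1.0, -0.0, -0.6]
grip_width: 0.046
```

```bash
python3 - <<'E'
from h import *
from station import ctrl
o=ctrl.get_obs();print(o["ee_pos"],o["grip_width"],o["eef_rot"]);togo(o,.6312,.2379,.0500,1.571)
E
```

```text
[0.63079395 0.23806873 0.15968544] 0.04597276662810251 [-3.14082297e+00  1.45733394e-03  1.57256992e+00]
shift cm [-0.    0.05 10.97] turn [-0.001  0.001  0.002] rows 3.0
```

Call:
play_rows(steps=[[[0, 0.05, 1, 0, 0, 0, 0], [0, 0.05, 3, 0, 0, 0, 0], [0, 0.05, 5, 0, 0, 0, 0], [0, 0.05, 6, 0, 0, 0, 0], [0, 0.05, 7, 0, 0, 0, 0], [0, 0.05, 8, 0, 0, 0, 0], [0, 0.05, 9, 0, 0, 0, 0], [0, 0.05, 10, 0, 0, 0, 0], [0, 0.05, 10.7, 0, 0, 0, 0], [0, 0.05, 11.0, 0, 0, 0, 0], [0, 0.05, 11.05, 0, 0, 0, 0], [0, 0.05, 11.05, 0, 0, 0, 0]]])

```text
time_s: 17.78
ee_pos: [0.6314, 0.238, 0.0493]
eef_rot: [-3.141, 0.001, 1.573]
force: [0.6, -1.3, -1.2]
grip_width: 0.0456
```

Call:
play_rows(steps=[[[0, 0, 0, 0, 0, 0, 0], [0, 0, 0.02, 0, 0, 0, 0.65], [0, 0, 0.02, 0, 0, 0, 0.65], [0, 0, 0.02, 0, 0, 0, 0.65], [0, 0, 0.02, 0, 0, 0, 0.65], [0, 0, -2, 0, 0, 0, 0.65], [0, 0, -6, 0, 0, 0, 0.65], [0, 0, -10, 0, 0, 0, 0.65], [0, 0, -10.5, 0, 0, 0, 0.65], [0, 0, -10.5, 0, 0, 0, 0.65]]])

```text
time_s: 18.62
ee_pos: [0.6325, 0.2385, 0.1577]
eef_rot: [3.137, -0.0, 1.573]
force: [0.0, -0.6, -1.4]
grip_width: 0.0608
```

```bash
python3 - <<'E'
from h import *
from station import ctrl
o=ctrl.get_obs();print(o["ee_pos"],o["grip_width"],o["time_s"],o["qpos"])
c=ctrl.camera("wrist");S=ctrl.camera("side")["frame"]
cv2.imwrite("pics/s5.png",np.hstack([cv2.resize(c["frame"],(533,400)),cv2.resize(S[270:340,150:220],(264,400))]))
togo(o,.4615,.118,.15,1.892)
E
```

```text
[0.63251513 0.23848003 0.15767116] 0.06084003420816831 18.6167 [ 3.06846042e-01  6.19075143e-01  1.17359257e+00 -1.18522624e-03
  1.34405256e+00 -1.26552190e+00]
shift cm [-12.02 -17.13   0.68] turn [ 0.005  0.    -0.319] rows 6.0
```

View pics/s5.png

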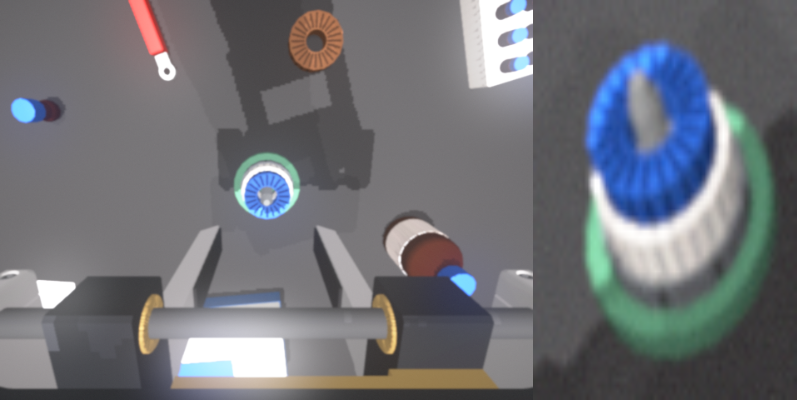

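The stack is complete and flat. Next, the spanner.

Call:
play_rows(steps=[[[-2.4, -3.4, 0.1, 0.005, 0, -0.06, 0.5], [-4.8, -6.8, 0.2, 0.005, 0, -0.13, 0.5], [-7.2, -10.3, 0.4, 0.005, 0, -0.2, 0.5], [-9.6, -13.7, 0.5, 0.005, 0, -0.26, 0.5], [-11.2, -16, 0.68, 0.005, 0, -0.3, 0.5], [-12.02, -17.13, 0.68, 0.005, 0, -0.319, 0.5], [-12.02, -17.13, 0.68, 0.005, 0, -0.319, 0.5], [-12.02, -17.13, 0.68, 0.005, 0, -0.319, 0.5], [-12.02, -17.13, 0.68, 0.005, 0, -0.319, 0.5]]])

```text
time_s: 19.47
ee_pos: [0.4604, 0.1178, 0.1462]
eef_rot: [-3.134, 0.0, 1.891]
force: [0.1, -0.6, -0.2]
grip_width: 0.0473
```

```bash
python3 - <<'E'
from h import *
from station import ctrl
o=ctrl.get_obs();c=ctrl.camera("wrist");cv2.imwrite("pics/w6.png",c["frame"])
e=proj(c,[.4615,.118,.018])[0];b=blob(c,"red",e,0);s=fit([c],[b],box(-.035,.035,.014,0,.018),(.4615,.118,3.4628),True);print(s,mom(b)[0],e,o["ee_pos"],o["eef_rot"])
togo(o,*s[0][:2],.010,s[0][2]-np.pi/2)
E
```

```text
(array([0.47090444, 0.12708625, 3.44464128]), np.float64(7.69433577829659e-06), [0.03]) [326.68518519 240.20833333] [320.45969239 230.87278467] [0.46037561 0.11784738 0.14619738] [-3.13382306e+00  1.34133122e-04  1.89096669e+00]
shift cm [ 0.55  1.4  13.61] turn [-0.008  0.     0.017] rows 4.0
```

View pics/w6.png

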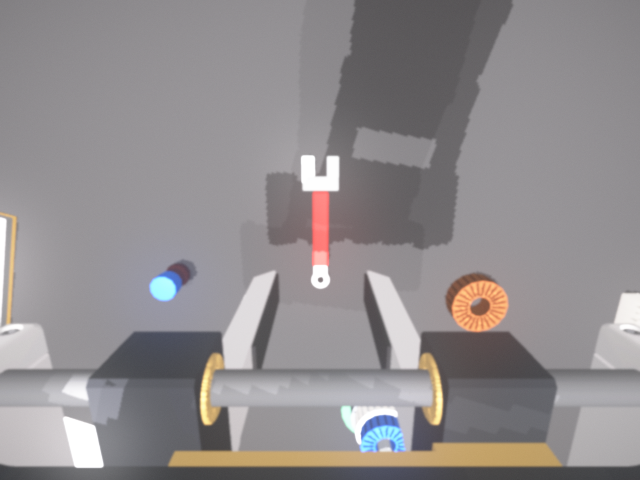

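The spanner is vertical in the picture, with the handle at column 320 and rows 191–266. Glare broke the colour mask, so I'll relax the threshold.

```bash
sed -i 's/(Sa>140)&(V>90)/(Sa>70)\&(V>90)/' h.py; cat > sp.py <<'E'
from h import *
from station import ctrl
o=ctrl.get_obs();c=ctrl.camera("wrist")
e=proj(c,[.4615,.118,.018])[0];b=blob(c,"red",e,0);s=fit([c],[b],box(-.035,.035,.014,0,.018),(.4615,.118,3.4628),True);print(s,mom(b)[0],b.min(0),b.max(0),o["ee_pos"],o["eef_rot"])
togo(o,*s[0][:2],.010,s[0][2]-np.pi/2)
E
python3 sp.py
```

```text
(array([0.46131646, 0.11751045, 3.46100499]), np.float64(3.0574285858619987e-06), [1.16]) [319.94051911 227.63782745] [310.5 190.5] [329.5 265.5] [0.46045965 0.11793179 0.14623347] [-3.13392317e+00  1.62864614e-04  1.89132729e+00]
shift cm [-0.06  0.17 13.62] turn [-0.008  0.     0.001] rows 4.0
```

Call:
play_rows(steps=[[[-0.06, 0.17, 3, -0.008, 0, 0, 0.5], [-0.06, 0.17, 7, -0.008, 0, 0, 0.5], [-0.06, 0.17, 10.5, -0.008, 0, 0, 0.5], [-0.06, 0.17, 12.6, -0.008, 0, 0, 0.5], [-0.06, 0.17, 13.62, -0.008, 0, 0, 0.5], [-0.06, 0.17, 13.62, -0.008, 0, 0, 0.5], [-0.06, 0.17, 13.62, -0.008, 0, 0, 0], [-0.06, 0.17, 13.62, -0.008, 0, 0, 0], [-0.06, 0.17, 13.62, -0.008, 0, 0, 0], [-0.06, 0.17, 13.62, -0.008, 0, 0, 0], [-0.06, 0.17, 13.62, -0.008, 0, 0, 0], [-0.06, 0.17, 13.62, -0.008, 0, 0, 0], [-0.06, 0.17, 13.62, -0.008, 0, 0, 0], [-0.06, 0.17, 13.62, -0.008, 0, 0, 0]]], force=40)

```text
time_s: 20.73
ee_pos: [0.4616, 0.1176, 0.0106]
eef_rot: [3.14, 0.0, 1.892]
force: [-1.3, 0.9, 6.1]
grip_width: 0.0132
```

```bash
python3 - <<'E'
from h import *
from station import ctrl
o=ctrl.get_obs();print(o["ee_pos"],o["grip_width"],o["force"]);togo(o,.6316,-.2065,.15,3.1818-np.pi/2)
E
```

```text
[0.46155745 0.11764086 0.01064194] 0.013176164781344325 [-1.28960867  0.93214679  6.09114514]
shift cm [-36.13   5.93 -13.92] turn [0.001 0.    0.281] rows 10.0
```

Call:
play_rows(steps=[[[0, 0, -1, 0, 0, 0, 0], [0, 0, -4, 0, 0, 0, 0], [0, 0, -8, 0, 0, 0, 0], [0, 0, -12, 0, 0, 0, 0], [-2, 0.3, -13.9, 0, 0, 0, 0], [-5, 0.8, -13.9, 0, 0, 0.04, 0], [-8.5, 1.4, -13.9, 0, 0, 0.08, 0], [-12, 2, -13.9, 0, 0, 0.12, 0], [-15.5, 2.5, -13.9, 0, 0, 0.16, 0], [-19, 3.1, -13.9, 0, 0, 0.2, 0], [-22.5, 3.7, -13.9, 0, 0, 0.24, 0], [-26, 4.3, -13.9, 0, 0, 0.28, 0], [-29.5, 4.8, -13.9, 0, 0, 0.28, 0], [-32.5, 5.3, -13.9, 0, 0, 0.28, 0], [-35, 5.7, -13.9, 0, 0, 0.28, 0], [-36.1, 5.93, -13.9, 0, 0, 0.28, 0], [-36.1, 5.93, -13.9, 0, 0, 0.28, 0], [-36.1, 5.93, -13.9, 0, 0, 0.28, 0], [-36.1, 5.93, -13.9, 0, 0, 0.28, 0]]])

```text
time_s: 22.32
ee_pos: [0.6311, -0.2053, 0.1501]
eef_rot: [3.141, -0.0, 1.612]
force: [0.3, -0.2, -1.1]
grip_width: 0.0137
```

```bash
python3 - <<'E'
from h import *
from station import ctrl
o=ctrl.get_obs();c=ctrl.camera("wrist");T=ctrl.camera("top");print(o["ee_pos"],o["eef_rot"],o["grip_width"],o["moment"])
print("outline wrist",proj(c,place(box(-.085,.085,.1,.012,.012),(.6316,-.2065,3.1818))[::2]).round(1).tolist())
yc=np.array([[-.068,-.012],[-.068,.012],[.071,-.021],[.071,.021]])
print("cutout floor",proj(c,place(np.c_[yc,0*yc[:,:1]+.004],(.6316,-.2065,3.1818))).round(1).tolist())
cv2.imwrite("pics/w7.png",c["frame"])
E
```

```text
[ 0.6311345  -0.20530562  0.1501142 ] [ 3.14062254e+00 -3.48651686e-04  1.61213751e+00] 0.013707472782141085 [0.07076245 0.00375833 0.02579913]
outline wrist [[369.3, 308.7], [269.5, 308.6], [376.9, 131.6], [261.9, 131.5]]
cutout floor [[331.3, 289.7], [307.6, 289.6], [342.7, 147.9], [296.2, 147.9]]
```

View pics/w7.png

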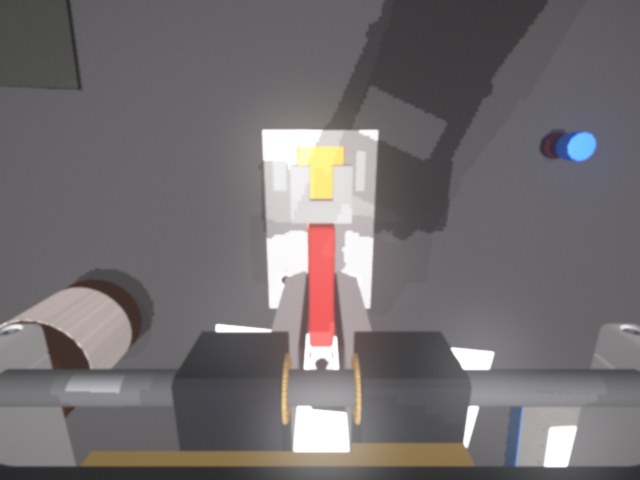

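The tray outline matches the prediction to about 1 px (1 mm), and the cut-out spans columns 296–344. I'll check the held spanner for sag and work out the lowering.

```bash
python3 - <<'E'
from h import *
from station import ctrl
o=ctrl.get_obs();c=ctrl.camera("wrist");x,y,z=o["ee_pos"];print(o["ee_pos"])
P=place(np.array([[.065,.016,.013],[.065,-.016,.013],[.035,0,.018],[-.035,0,.018]]),(x,y,o["eef_rot"][2]+np.pi/2))+[0,0,z-.0106]
print("fork tips, handle ends",proj(c,P).round(1).tolist())
togo(o,.6312,-.2059,.017,3.1818-np.pi/2)
E
```

```text
[ 0.63130036 -0.20519002  0.15028849]
fork tips, handle ends [[288.4, 168.0], [352.4, 168.0], [320.4, 228.7], [320.4, 348.9]]
shift cm [-0.07 -0.03 13.33] turn [ 0.001 -0.     0.002] rows 4.0
```

Call:
play_rows(steps=[[[-0.07, 0.09, 3, 0, 0, 0, 0], [-0.07, 0.09, 6, 0, 0, 0, 0], [-0.07, 0.09, 8.5, 0, 0, 0, 0], [-0.07, 0.09, 10, 0, 0, 0, 0], [-0.07, 0.09, 11, 0, 0, 0, 0], [-0.07, 0.09, 12, 0, 0, 0, 0], [-0.07, 0.09, 12.5, 0, 0, 0, 0], [-0.07, 0.09, 13, 0, 0, 0, 0], [-0.07, 0.09, 13.3, 0, 0, 0, 0], [-0.07, 0.09, 13.45, 0, 0, 0, 0], [-0.07, 0.09, 13.45, 0, 0, 0, 0], [-0.07, 0.09, 13.45, 0, 0, 0, 0]]])

```text
time_s: 23.47
ee_pos: [0.6327, -0.2061, 0.0163]
eef_rot: [3.139, 0.0, 1.613]
force: [0.6, -0.8, -2.2]
grip_width: 0.0135
```

Call:
play_rows(steps=[[[0, 0, 0.08, 0, 0, 0, 0], [0, 0, 0.14, 0, 0, 0, 0], [0, 0, 0.14, 0, 0, 0, 0], [0, 0, 0.14, 0, 0, 0, 0.35], [0, 0, 0.14, 0, 0, 0, 0.35], [0, 0, 0.14, 0, 0, 0, 0.35], [0, 0, 0.14, 0, 0, 0, 0.35], [0, 0, -1, 0, 0, 0, 0.35], [0, 0, -4, 0, 0, 0, 0.35], [0, 0, -8, 0, 0, 0, 0.5], [0, 0, -12, 0, 0, 0, 0.5], [0, 0, -14, 0, 0, 0, 0.5], [0, 0, -14, 0, 0, 0, 0.5]]])

```text
time_s: 24.55
ee_pos: [0.6342, -0.2067, 0.1634]
eef_rot: [3.131, 0.004, 1.613]
force: [0.2, -0.1, 0.5]
grip_width: 0.0469
```

```bash
python3 - <<'E'
from h import *
from station import ctrl
o=ctrl.get_obs();c=ctrl.camera("wrist");T=ctrl.camera("top");S=ctrl.camera("side");print(o["ee_pos"],o["time_s"])
p=(.6312,-.2059,3.1818)
M=np.array([[.065,.016,.008],[.065,-.016,.008],[.035,0,.018],[-.035,0,.018]])+[0,0,.004]
print("fork tips, handle ends",proj(c,place(M,p)).round(1).tolist())
cv2.imwrite("pics/w8.png",np.hstack([cv2.resize(c["frame"][100:340,220:420],(500,600),interpolation=cv2.INTER_CUBIC),cv2.resize(S["frame"][130:230,330:430],(300,300)).repeat(2,0)]))
e=proj(T,[.6312,-.2059,.022])[0]
for C,n in((T,"top"),(S,"side")):
    b=blob(C,"red",proj(C,[.6312,-.2059,.022])[0],0);print(n,fit([C],[b],box(-.035,.035,.014,.012,.022),p,True))
E
```

```text
[ 0.63421045 -0.20670319  0.1634027 ] 24.55
fork tips, handle ends [[305.1, 149.0], [340.0, 149.0], [322.5, 183.3], [322.2, 255.7]]
top (array([ 0.63172671, -0.20485545,  3.17757576]), np.float64(1.924628065808065e-06), [1.07])
side (array([ 0.63032933, -0.2033637 ,  3.15705599]), np.float64(2.5246663994948904e-06), [1.32])
```

View pics/w8.png

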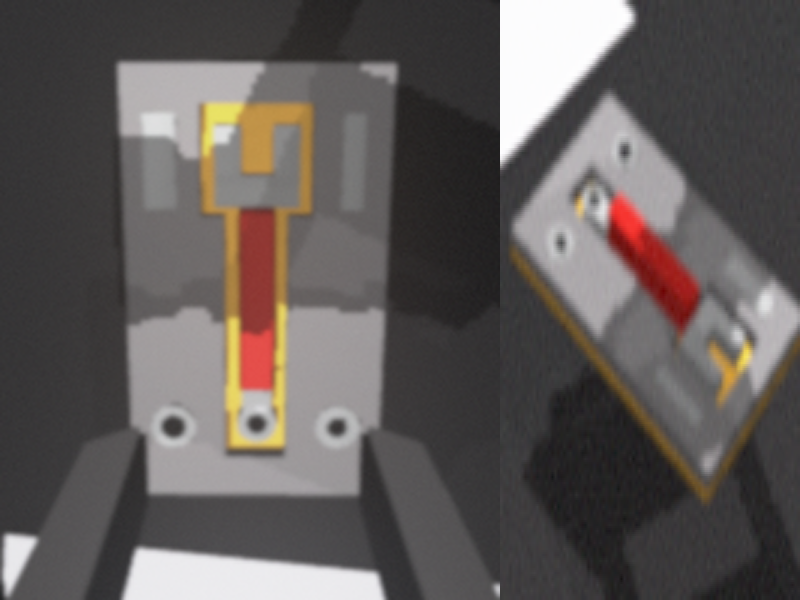

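The spanner lies inside its cut-out with margin all round, and its fork tips are where predicted. One last overall look before handing in.

```bash
python3 - <<'E'
from h import *
from station import ctrl
S=ctrl.camera("side");cv2.imwrite("pics/fin.png",S["frame"]);T=ctrl.camera("top")
P=(.6312,.2379)
for n,C in(("top",T),("side",S)):
    b=blob(C,"blue",proj(C,[*P,.06])[0]+[4,6],0);print(n,fit([C],[b],circ(.023,.044,.06),P,False))
E
```

```text
top (array([0.63194301, 0.24129448]), np.float64(1.644789222154941e-06), [1.03])
side (array([0.63292194, 0.23774045]), np.float64(1.0418487761398865e-06), [1.05])
```

View pics/fin.png

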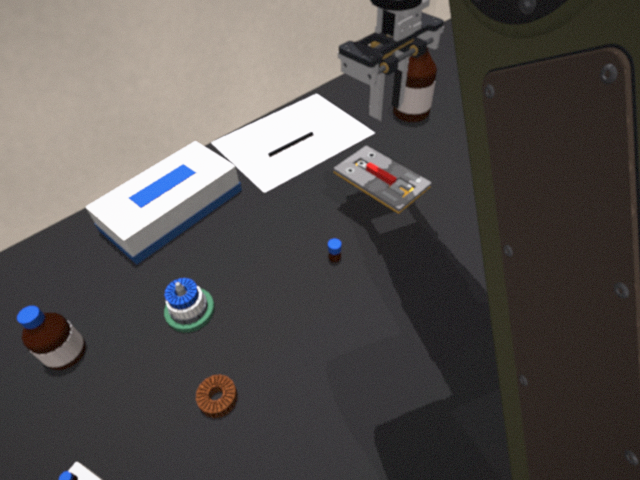

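The stack at (185,300) is upright, the spanner is in the tray at (382,178), and the used element is still at (216,394).

```bash
python3 -c "
from station import ctrl
print(ctrl.hand_in())"
```

```text
the job is handed in; nothing more can be done
None
```

I rebuilt the filter on the green stand in order: steel plate, white element, blue cap. The red-handled spanner is back in its tray cut-out, and I handed the job in at about 25 s of robot time.

- **Stack:** the last pictures show it upright and flat on the rod. The final cap fits put its centre 1–2 mm from the rod axis in the side camera. The top camera put it about 3.5 mm off in y, so the two differ by about 3.5 mm. The bore leaves 4 mm of play.
- **Spanner:** the wrist picture shows it inside the cut-out with foam showing on all sides, and its fork tips are where they should be when it is on the bottom. The top camera agreed to about 1 mm. The side-camera fit read about 3 mm off, but its outline came out 32% too large, so I gave it little weight.
- **Used element:** it was not touched and appears at the same pixel position as at the start.

The wrist force readings I saw stayed below 10 N, and the gripper was clear of everything at hand-in.

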